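Lay the carton down on its rest

TASK

Lay the tall narrow carton of glass rods down on the wooden rest it stands on: with the fingertips, tip it over the steel bar at its foot so that it lies flat on its broad side across both bars, its top end sticking out over the end of the block. Let it down gently with a finger supporting its upper end all the way (it must not drop), touch it lightly without pinching, lifting or carrying it, and leave the brown bottle, the white jar and the pliers where they are.

Things in the scene. Friction and masses are not known exactly. Their poses are not given: they have to be found in the camera images.
- carton: tall narrow white and yellow carton, 23 x 46 x 120 mm, about 0.1 kg, loose, standing on end on the rest's block, one broad 46 mm face towards the bar at its foot. Origin: centre of the underside; z runs up the carton, x across its 23 mm thickness, y across its width
- carton_top (a point): centre of the carton's top end, 120 mm from its underside along the carton's z
- rest: fixed plywood block 130 x 100 x 45 mm (x -75 to +55 mm) with two round steel bars, 10 mm thick, lying across it along y (76 mm) at x = 0 and x = -55 mm; tops 55 mm above the bench. Origin: on the bench under the middle of the bar at x = 0. This bar is the stop: the carton stands on its +x side (its middle at x = 16.5 mm when touching, 1 to 5 mm further at the start, square to it within 5 degrees)
- lying_top (a point): fixed point near which carton_top comes to lie: rest frame x = -95, y = 0, z = 66.5 mm, in free air beyond the block's -x end. The carton tips towards the rest's -x (the robot's right), over the bar at x = 0, its foot slipping back some 20 mm. Lying, it is level along the rest's x, middle 66.5 mm above the bench, underside about 25 mm on the +x side of the rest's origin
- brown_bottle: small brown bottle with black cap, 39 mm in diameter, 76 mm high, standing to one side of the rest; origin: centre of the underside; leave it alone
- white_jar: small white jar, 40 mm in diameter, 62 mm high, standing to one side of the rest; origin: centre of the underside; leave it alone
- pliers: black-handled pliers, 46 x 123 x 13 mm, lying on the bench; origin: centre of the underside; leave them alone

How it is judged:
At the end, for the whole second after the job is handed in: The carton lies still on both bars, broad side down: level within 5 degrees, its long axis within 8 degrees of the rest's x, its underside 10 mm past to 50 mm behind the stop bar, within 15 mm sideways, 66.5 mm (within 7) above the bench; top end at least 65 mm out on the other side (angle between carton's own z axis and vertical between 1.48 and 1.66 rad and angle between the z axis of carton and the x axis of rest, either way round below 0.15 rad and x of carton_top in the frame of rest below -0.065 m and x of carton in the frame of rest between -0.01 and 0.05 m and y of carton in the frame of rest between -0.015 and 0.015 m and z of carton in the frame of rest between 0.0595 and 0.0735 m and contact force between carton and rest above 0.3 N and linear speed of carton below 0.02 m/s and angular speed of carton below 0.2 rad/s and angle between the y axis of carton and the y axis of rest, either way round below 0.2 rad); the robot touches nothing.
It fails at once if the carton drops or is thrown over: it turns faster than 5 rad/s (a free fall reaches about 13) (angular speed of carton above 5 rad/s).
It fails at once if the carton is lifted: the centre of its underside rises more than 85 mm above the bench (tipping raises it to about 70 mm) (height (world z) of carton above 0.085 m).
It fails at once if the carton is carried off: the centre of its underside moves more than 80 mm (distance of carton from where it was at the start of the episode above 0.08 m).
It fails at once if the carton is pinched or pushed hard: the fingers bear on it with more than 4.5 N (tipping takes well under 1 N) (contact force between the fingers and carton above 4.5 N).
It fails at once if the brown bottle, white jar or pliers are moved more than 15 mm (distance of any of brown_bottle, white_jar, pliers from where it was at the start of the episode above 0.015 m).
It also fails if it takes over 58 s, if anything falls off the work surface, if the arm or the gripper's body presses on something with over 40 N, if the wrist force passes 120 N, or if a joint passes its speed limit or range.

ROBOT

A 7-joint arm with a two-finger parallel gripper is mounted at the origin on a cart in front of the work surface, level with it; the furniture and walls round the work are solid. World frame = base frame: x ahead of the robot, y to its left, z up, the work surface at z = 0. Lengths are in m, angles in rad, forces in N, time in s.
With the tool pointing down it reaches from about 0.425 to 0.95 m from the base axis. Payload 4.7 kg.
Tool frame: the origin (TCP) lies on the centre line of the jaws, within the pads' length; the fingertips stand robot.nose_length ahead of it and the grasp point (between the pads) lies 8 mm behind it (robot.nose_length is the distance from the TCP to the fingertips, in m); z points along the fingers, y is the line along which they close (so a half turn about z gives the same grasp; the last joint's range is limited). The gripper opens to 85 mm and grips with 20 to 120 N. Pads are 22 mm wide; open, the fingers measure 114 mm over their backs; the gripper's body (76 mm by 85 mm) begins 54 mm behind the grasp point. The pads swing forward as they close: fully open they stand 13 mm farther back than shut.
Start: joints at [-1.195, 0.469, -0.049, 1.532, 0.024, 1.141, -0.082], TCP at [0.266, 0.62, 0.21] pointing down, gripper open.
Joint ranges: [-2.59, 2.59], [-0.33, 1.99], [-1.39, 1.29], [0.1, 2.45], [-1.04, 4.18], [0.21, 1.99], [-2.66, 2.66]. Speed limits (rad/s): [2.57, 2.57, 3.14, 3.14, 3.14, 3.14, 3.14].

INTERFACE

Orientations are given as [roll, pitch, yaw] about the fixed x, y, z axes, in that order (R = Rz(yaw) Ry(pitch) Rx(roll)).
In Python, from plant import robot gives the robot as it stands. Calls block until the motion is done:
- robot.goto(position, orientation): joint-space move of the TCP to a pose.
- robot.move_straight(position, vel=0.15, attitude=None, contact_N=None): straight line of the TCP; attitude=None keeps the orientation; vel is the mean speed in m/s. With contact_N (N) it stops when the force on the tool has changed by that much, and returns True; else False.
- robot.move_joints(angles): joint-space move.
- robot.grip(opening, strength=None): opening from 0.0 (shut) to 1.0 (fully open); strength is the grip in N (None keeps the last); returns when the fingers have stopped.
- robot.sleep(seconds).
- robot.inverse_kinematics(position, orientation): joint angles nearest the present ones, or None.
- robot.sense(): the state.
- robot.grab_frame(name): name is "side" or "top" or "wrist"; returns a dict with "image" (420x560x3 uint8, red, green, blue), "range_z" (420x560 float32, m along the optical axis (not along the pixel's ray), 0 where there is no reading), "fx", "fy", "cx", "cy" (pixels), "R" (3x3) and "t" (3): a world point X has camera coordinates R X + t. Camera axes: x right, y down, z forward; pixel columns grow to the right and rows downward; lengths in m; the calibration is good to about 2 mm. The wrist camera is an equidistant fisheye: a pixel r from the principal point sees the ray r / f radians off the axis. A picture is of the moment at which its call begins.
A pose or a line that the arm cannot do raises robot.IKError and nothing moves.
- robot.close_job(): hands the job in; it is judged then, once.
The state is a dict: "t": time; "joint_pos": joint angles; "joint_velocities": joint speeds; "effort": joint torques, N m; "tcp_pos": TCP position; "tcp_rot": TCP orientation; "wrist_force": force on the tool from outside, world axes, zero at the start; "torque": the same for the moment, N m; "opening": opening from 0.0 (shut) to 1.0 (fully open); "gripper_force": force on a finger pad.
Only numpy, scipy, OpenCV 4.12 (cv2) and the standard library are available. Lean on these libraries where they do the work, as an engineer would, in place of code of your own. Each camera call takes 0.05 s, during which the arm holds its last target. There are 200 camera calls.

## Working session

There is one attempt and no reset: what is moved stays moved. The work goes in short steps, each a Python script; the robot and the scene stay as the last script left them, time stands still between calls to the robot, and variables do not carry over. Pictures are saved under pics/ and viewed, at most 10 in all, crops included, and the job is handed in when it is done.

```bash
mkdir -p pics; ls
python3 - <<'E'
from plant import robot
import cv2,numpy as np
s=robot.sense();print(s['t'],s['tcp_pos'],s['tcp_rot'],robot.nose_length,s['wrist_force'])
for n in("side","top"):
    f=robot.grab_frame(n);cv2.imwrite(f"pics/{n}0.png",f["image"][...,::-1]);np.savez(f"{n}0.npz",**f)
    print(n,f["fx"],f["cx"],f["cy"],f["R"].round(3).tolist(),f["t"], (-f["R"].T@f["t"]).round(3))
E
```

```text
pics
0.0 [0.26559797 0.61985671 0.20913592] [-3.13958504e+00  9.75386587e-05  2.73682126e+00] 0.011 [ 0.09103596  0.48022129 -1.0835529 ]
side 537.1662894137125 274.3812355488778 206.61969198636402 [[-1.0, 0.011, 0.001], [0.005, 0.544, -0.839], [-0.009, -0.839, -0.544]] [0.60410923 0.19333559 1.11247014] [0.613 0.822 0.767]
top 394.03496108749454 278.8140471333877 204.69386563633446 [[0.021, -1.0, -0.003], [-0.989, -0.02, -0.148], [0.147, 0.007, -0.989]] [-0.19713207  0.60839011  0.89826024] [ 0.473 -0.191  0.978]
```

View pics/side0.png

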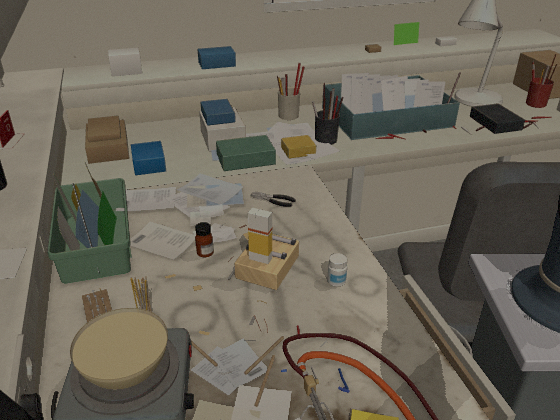

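View pics/top0.png

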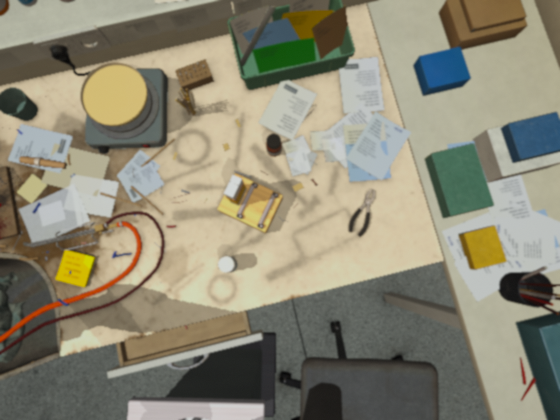

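The side picture shows the carton at about (260,235) on the block at (267,262), with the bottle at (204,240), jar at (338,270) and pliers at (273,199). In the top picture the carton top is at (234,186), the bars run around (248,200) and (268,208), the bottle is at (274,144), the jar at (226,264) and the pliers at (362,213).

```bash
cat > h.py <<'E'
import numpy as np,cv2
def cloud(f):
    z=f["range_z"];v,u=np.mgrid[:z.shape[0],:z.shape[1]]
    P=np.stack([(u-f["cx"])/f["fx"]*z,(v-f["cy"])/f["fy"]*z,z],-1)
    W=(P-f["t"])@f["R"]; W[z==0]=np.nan
    return W
E
python3 - <<'E'
from h import *
C={n:cloud(np.load(n+"0.npz")) for n in("top","side")}
print(C["top"][186,234],C["top"][204,258],C["top"][264,226],C["top"][144,274],C["top"][213,362])
for n,W in C.items():
    c=C["top"][204,258][:2]
    P=W.reshape(-1,3);P=P[np.isfinite(P[:,0])];P=P[np.linalg.norm(P[:,:2]-c,axis=1)<.11]
    for lo,hi in((.04,.0475),(.051,.06),(.15,.175),(.08,.15)):
        Q=P[(P[:,2]>lo)&(P[:,2]<hi)]
        if len(Q)<5:continue
        r=cv2.minAreaRect(Q[:,:2].astype(np.float32)*1000)
        print(n,lo,len(Q),np.round(r[0],1),np.round(r[1],1),round(r[2],1),"z",np.median(Q[:,2]).round(4))
I=np.load("top0.npz")["image"];cv2.imwrite("pics/topc.png",cv2.resize(I[150:250,190:320],None,fx=6,fy=6,interpolation=cv2.INTER_CUBIC)[...,::-1])
E
```

```text
[ 0.63274036 -0.08983475  0.16229767] [ 0.61289241 -0.13452484  0.04576513] [ 0.46950447 -0.06583348  0.06081596] [ 0.75416445 -0.169953    0.07149864] [ 6.02454121e-01 -3.92368109e-01 -4.38503416e-04]
top 0.04 1398 [ 618.5 -113.4] [129.3 100.2] 65.7 z 0.0434
top 0.051 287 [ 613.1 -124.8] [83.4 90.9] 65.1 z 0.053
top 0.15 245 [633.3 -86.2] [22.4 44.9] 67.7 z 0.1632
top 0.08 140 [626.2 -92.6] [19.  49.4] 41.5 z 0.1165
side 0.04 910 [ 618.2 -112.7] [133.4 100.4] 65.8 z 0.0448
side 0.051 220 [ 616.4 -118. ] [101.4  91.1] 66.4 z 0.0543
side 0.15 276 [633.3 -85.7] [27.5 46.2] 62.6 z 0.1634
side 0.08 649 [634.4 -76.8] [22.3 48.3] 89.5 z 0.1159
```

View pics/topc.png

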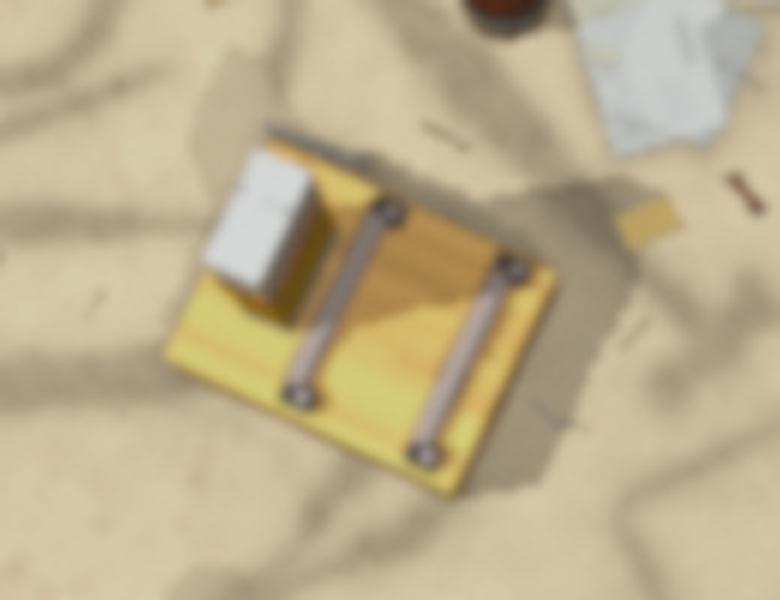

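Block and bars give a rest yaw of about 65.7° with its origin near (0.6225, -0.104). The carton stands about 4 mm off the bar. My plan is to straddle its top loosely with the fingers, rotate the tool with it, and check the IK first.

```bash
cat >> h.py <<'E'
from scipy.spatial.transform import Rotation as Ro
YAW=np.radians(65.7); O=np.array([.6225,-.1040,0]); RW=Ro.from_euler('z',YAW).as_matrix()
MID=.113; TIP=.006   # tool centreline crosses the carton's at MID; fingertips TIP further on
def pose(th,k=.8,sgn=1,nose=.011,gap=0.,lift=0.,dx=0.,a=None):
    """TCP pose with the carton tilted th (rad), rest -> world"""
    d=min((.005+.005*np.sin(th))/max(np.cos(th),1e-6),.025)
    n=np.array([np.cos(th),0,np.sin(th)]);ax=np.array([-np.sin(th),0,np.cos(th)])
    p=np.array([0,0,.05])+n*.005-ax*d+n*.0115+ax*MID
    a=k*th if a is None else a
    z=np.array([np.sin(a),0,-np.cos(a)]);y=sgn*np.array([np.cos(a),0,np.sin(a)])
    p=p+z*(TIP-nose)+np.array([dx,0,lift])
    R=RW@np.stack([np.cross(y,z),y,z],1)
    return O+RW@p, Ro.from_matrix(R).as_euler('xyz')
E
python3 - <<'E'
from h import *
from plant import robot
for sgn in(1,-1):
  for k in(.7,.8,.9,1):
    print(sgn,k)
    for t in(0,30,60,90):
        p,o=pose(np.radians(t),k,sgn); q=robot.inverse_kinematics(p,o)
        print(t,p.round(3),None if q is None else np.round(q,2))
E
```

```text
1 0.7
0 [ 0.629 -0.089  0.163] [-0.25  0.47  0.45  1.71 -0.23  1.02  1.43]
30 [ 0.606 -0.14   0.153] [-0.21  0.54  0.78  1.81 -0.83  1.14  2.1 ]
60 [ 0.591 -0.174  0.115] [ 0.88  0.63 -0.43  1.79 -0.61  0.95  2.07]
90 [ 0.584 -0.188  0.069] [ 1.13  0.92 -0.62  1.75 -0.7   1.02  2.3 ]
1 0.8
0 [ 0.629 -0.089  0.163] [-0.25  0.47  0.45  1.71 -0.23  1.02  1.43]
30 [ 0.606 -0.14   0.153] [-0.23  0.58  0.87  1.82 -0.93  1.2   2.19]
60 [ 0.591 -0.174  0.115] [ 1.04  0.71 -0.61  1.78 -0.56  0.94  2.06]
90 [ 0.584 -0.189  0.068] [ 1.27  1.09 -0.81  1.71 -0.59  1.02  2.25]
1 0.9
0 [ 0.629 -0.089  0.163] [-0.25  0.47  0.45  1.71 -0.23  1.02  1.43]
30 [ 0.606 -0.141  0.153] [-0.2   0.59  0.87  1.82 -0.98  1.24  2.24]
60 [ 0.591 -0.175  0.114] [ 1.07  0.76 -0.61  1.77 -0.64  0.98  2.15]
90 [ 0.584 -0.189  0.067] [ 1.29  1.19 -0.81  1.68 -0.65  1.1   2.33]
1 1
0 [ 0.629 -0.089  0.163] [-0.25  0.47  0.45  1.71 -0.23  1.02  1.43]
30 [ 0.606 -0.141  0.153] [-0.16  0.6   0.84  1.83 -1.02  1.26  2.27]
60 [ 0.59  -0.175  0.114] [ 1.1   0.82 -0.62  1.76 -0.71  1.03  2.23]
90 [ 0.584 -0.189  0.066] [ 1.29
[... 479 characters left out ...]
1 -0.174  0.115] [ 0.51  0.63  0.14  1.81 -1.    1.2  -0.73]
90 [ 0.584 -0.189  0.068] [ 0.9   0.92 -0.24  1.74 -1.03  1.3  -0.55]
-1 0.9
0 [ 0.629 -0.089  0.163] [-0.64  0.69  1.11  1.73 -0.67  1.16 -1.33]
30 [ 0.606 -0.141  0.153] [-0.23  0.61  0.91  1.82 -1.    1.26 -0.89]
60 [ 0.591 -0.175  0.114] [ 0.68  0.67 -0.05  1.8  -0.98  1.19 -0.72]
90 [ 0.584 -0.189  0.067] [ 1.05  1.04 -0.43  1.7  -0.96  1.31 -0.57]
-1 1
0 [ 0.629 -0.089  0.163] [-0.64  0.69  1.11  1.73 -0.67  1.16 -1.33]
30 [ 0.606 -0.141  0.153] [-0.09  0.55  0.72  1.82 -0.96  1.21 -0.91]
60 [ 0.59  -0.175  0.114] [ 0.71  0.72 -0.05  1.79 -1.04  1.27 -0.65]
90 [ 0.584 -0.189  0.066] [ 1.06  1.13 -0.43  1.66 -1.01  1.41 -0.52]
```

Run:
```python
from h import *
from plant import robot
s=robot.sense()
robot.move_straight(s['tcp_pos']+[0,0,.12],vel=.2)
robot.goto(*pose(np.radians(60),sgn=-1,lift=.22,dx=-.05))
print(robot.sense()['joint_pos'].round(2))
robot.goto(*pose(0,sgn=-1,lift=.10,dx=.0042))
robot.grip(.42,20)
s=robot.sense();print(s['t'],s['joint_pos'].round(2),s['opening'],robot.nose_length,s['tcp_pos'],s['wrist_force'])
for n in("wrist","top"):
    f=robot.grab_frame(n);cv2.imwrite(f"pics/{n}1.png",f["image"][...,::-1]);np.savez(n+"1.npz",**f)
# pointwise feasibility from here
for t in range(0,91,15):
    q=robot.inverse_kinematics(*pose(np.radians(t),sgn=-1));print(t,None if q is None else np.round(q,2))
```

```text
[ 0.19  0.47  0.72  1.62 -1.02  1.67 -0.9 ]
5.4333 [-0.54  0.47  0.88  1.6  -0.38  1.25 -1.58] 0.42083675159658407 0.011 [ 0.63093712 -0.08556496  0.26297858] [-0.53741756 -0.34575058  0.44833725]
0 [-0.49  0.56  0.82  1.72 -0.46  1.07 -1.51]
15 [-0.3   0.5   0.74  1.77 -0.63  1.06 -1.29]
30 [-0.09  0.51  0.64  1.81 -0.82  1.11 -1.05]
45 [ 0.12  0.57  0.54  1.83 -0.99  1.21 -0.82]
60 [ 0.69  0.63 -0.11  1.8  -0.88  1.1  -0.82]
75 [ 0.85  0.77 -0.23  1.78 -0.95  1.17 -0.69]
90 [ 0.93  0.92 -0.27  1.73 -1.01  1.29 -0.57]
```

View pics/wrist1.png

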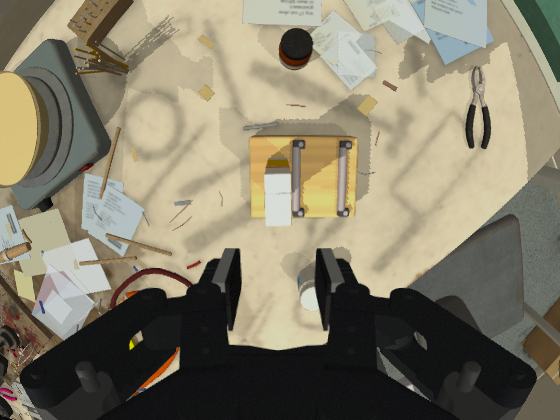

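The wrist picture shows the carton top centred at column 278, midway between the pads at columns 240 and 317, so the alignment is good. Next is a dry run of the arc 12 cm higher, backwards, to settle the arm posture.

Run:
```python
from h import *
from plant import robot
robot.goto(*pose(np.radians(90),sgn=-1,lift=.14))
print(90,robot.sense()['joint_pos'].round(2))
for t in (60,30,0):
    p,o=pose(np.radians(t),sgn=-1,lift=.12,dx=.0042 if t==0 else 0)
    robot.move_straight(p,vel=.12,attitude=o)
    s=robot.sense();print(t,s['t'],s['joint_pos'].round(2),(s['tcp_pos']-p).round(4),s['wrist_force'].round(2))
for t in range(0,91,15):
    q=robot.inverse_kinematics(*pose(np.radians(t),sgn=-1));print(t,None if q is None else np.round(q,2))
```

```text
90 [ 0.91  0.71 -0.24  1.73 -1.04  1.42 -0.73]
60 7.6583 [ 0.72  0.48 -0.15  1.72 -0.81  1.24 -1.02] [0.0003 0.0018 0.0007] [-1.   -0.51 -1.08]
30 8.25 [ 0.43  0.34 -0.07  1.65 -0.43  1.16 -1.46] [-0.0009 -0.0006 -0.002 ] [-0.42 -0.93  0.04]
0 8.9083 [ 0.09  0.36 -0.02  1.54  0.01  1.25 -1.93] [-0.0011 -0.0025 -0.0023] [-0.82 -0.26 -0.67]
0 [ 0.09  0.45 -0.03  1.68  0.01  1.01 -1.93]
15 [ 0.28  0.42 -0.08  1.74 -0.21  0.95 -1.66]
30 [ 0.48  0.45 -0.14  1.78 -0.45  0.94 -1.37]
45 [ 0.65  0.53 -0.2   1.79 -0.65  0.98 -1.1 ]
60 [ 0.81  0.64 -0.27  1.79 -0.79  1.04 -0.89]
75 [ 0.95  0.79 -0.37  1.77 -0.86  1.11 -0.75]
90 [ 1.03  0.95 -0.42  1.73 -0.91  1.21 -0.64]
```

Run:
```python
from h import *
from plant import robot
p,o=pose(0,sgn=-1,dx=.0042)
robot.move_straight(p,vel=.05,attitude=o)
s=robot.sense();print(s['t'],(s['tcp_pos']-p).round(4),s['wrist_force'].round(2))
f=robot.grab_frame("side");cv2.imwrite("pics/a.png",cv2.resize(f["image"][150:330,150:390],None,fx=3,fy=3)[...,::-1])
for t in (4,8,13,18,24,30,37,45):
    p,o=pose(np.radians(t),sgn=-1)
    robot.move_straight(p,vel=.02,attitude=o)
    s=robot.sense();print(t,s['t'],(s['tcp_pos']-p).round(4),s['wrist_force'].round(2))
f=robot.grab_frame("side");cv2.imwrite("pics/b.png",cv2.resize(f["image"][150:330,150:390],None,fx=3,fy=3)[...,::-1])
```

```text
11.4583 [ 0.0001 -0.      0.0002] [ 0.04 -0.06 -0.33]
4 12.2583 [0.0001 0.0001 0.0001] [ 0.04 -0.57  0.79]
8 12.8 [ 0.     -0.0001  0.    ] [-0.33 -0.18  0.31]
13 13.4333 [0.0001 0.0002 0.0001] [ 0.11  0.03 -0.6 ]
18 14.0667 [0.0001 0.0002 0.0001] [0.02 0.23 0.5 ]
24 14.7917 [0.0002 0.0004 0.0001] [ 0.46 -0.08  0.07]
30 15.5167 [0.0002 0.0004 0.0002] [-0.89  0.14  0.54]
37 16.325 [0.0002 0.0004 0.0002] [0.43 0.27 0.27]
45 17.2167 [0.0002 0.0004 0.0003] [-0.43  0.23  0.05]
```

View pics/b.png

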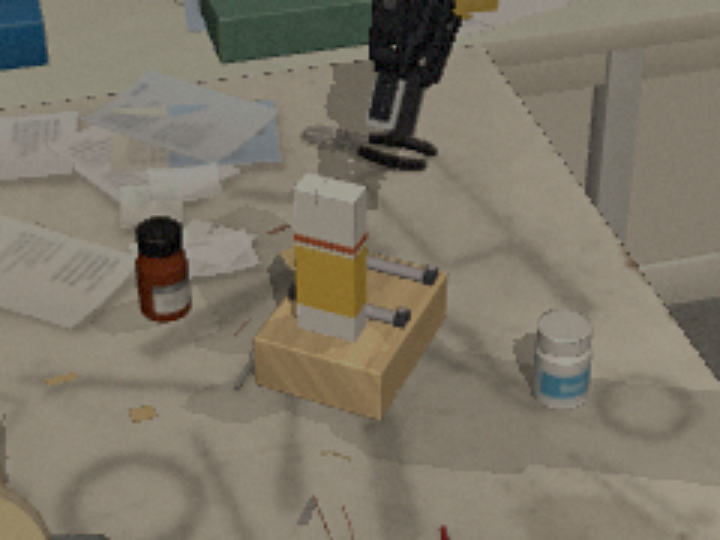

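The carton is still standing at (330,260) and the gripper has gone past it, with its fingertips at about (385,130). The fingertips were probably too high, so I'll check the picture from after the descent.

View pics/a.png

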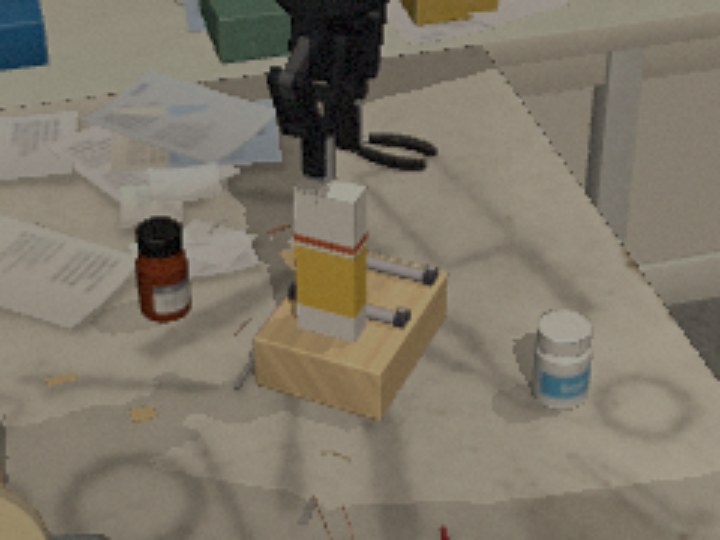

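Run:
```python
from h import *
from plant import robot
s=robot.sense()
for n in("side","top"):
    f=robot.grab_frame(n);W=cloud(f);P=W.reshape(-1,3);P=P[np.isfinite(P[:,0])]
    r=(P-O)@RW   # rest frame
    Q=r[(r[:,2]>.155)&(r[:,2]<.18)&(abs(r[:,0]-.02)<.03)&(abs(r[:,1])<.05)]
    b=cv2.minAreaRect(Q[:,:2].astype(np.float32)*1000);print(n,len(Q),np.round(b[0],1),np.round(b[1],1),b[2],np.median(Q[:,2]))
    # gripper points: lowest tips
    G=r[(np.linalg.norm(P-s['tcp_pos'],axis=1)<.06)&(r[:,2]>.07)&((r[:,0]<-.03))]
    a=np.radians(36);z=np.array([np.sin(a),0,-np.cos(a)]);tc=(s['tcp_pos']-O)@RW
    g=(G-tc)@z; print("ahead of TCP max",np.sort(g)[-10:].round(4) if len(g) else None)
```

```text
side 225 [20.5 -3. ] [26.9 46.4] 1.2914299964904785 0.16411214714069933
ahead of TCP max [-0.0235 -0.0235 -0.0234 -0.0233 -0.023  -0.023  -0.0229 -0.0227 -0.0226
 -0.0225]
top 230 [20.9 -2.8] [22.1 45.2] 1.3636724948883057 0.1633379044771331
ahead of TCP max [-0.03   -0.0291 -0.0289 -0.0279 -0.0277 -0.0273 -0.0257 -0.025  -0.0244
 -0.0238]
```

Run:
```python
from h import *
from plant import robot
s=robot.sense();f=robot.grab_frame("side");print(s['t'],s['opening'],s['tcp_pos'],s['tcp_rot'],robot.nose_length)
R=Ro.from_euler('xyz',s['tcp_rot']).as_matrix()
I=cv2.resize(f["image"][140:230,230:330],None,fx=6,fy=6)
for d,y,c in((0,0,(255,0,0)),(.011,0,(0,255,0)),(.011,.018,(0,0,255)),(.011,-.018,(255,0,255)),(-.02,0,(255,255,0))):
    X=s['tcp_pos']+R@[0,y,d];k=f["R"]@X+f["t"];u=f["fx"]*k[0]/k[2]+f["cx"];v=f["fy"]*k[1]/k[2]+f["cy"]
    print(d,y,(u,v));cv2.circle(I,(int((u-230)*6+3),int((v-140)*6+3)),4,c,-1)
cv2.imwrite("pics/c.png",I[...,::-1])
```

```text
17.3667 0.420139971144108 [ 0.59700368 -0.16056613  0.13742131] [-2.51320700e+00 -5.96653463e-04 -4.23210300e-01] 0.011
0 0 (np.float64(276.9190975856289), np.float64(203.7903342331533))
0.011 0 (np.float64(275.72114112665446), np.float64(208.70984456465644))
0.011 0.018 (np.float64(278.34620518632534), np.float64(209.41749688232144))
0.011 -0.018 (np.float64(273.0186733822041), np.float64(207.98132612879968))
-0.02 0 (np.float64(279.0965166346753), np.float64(194.8485772706624))
```

View pics/c.png

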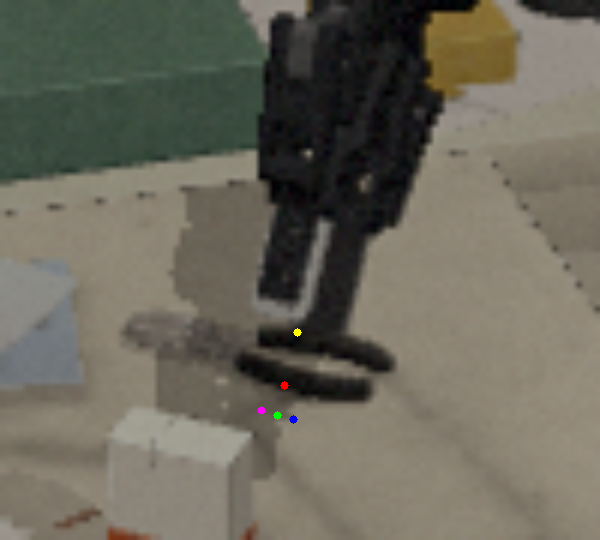

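The marks show the real fingertips lie about 34 mm behind where the nominal tool geometry puts them: they end near (300,315), while the nominal tip is at (277,415). I'll measure the offset in the tool frame from depth.

```bash
cat >> h.py <<'E'
def tips(robot):
    s=robot.sense();R=Ro.from_euler('xyz',s['tcp_rot']).as_matrix()
    for n in("side","top"):
        P=cloud(robot.grab_frame(n)).reshape(-1,3);P=P[np.isfinite(P[:,0])]
        P=P[(P[:,2]>.04)]; g=(P-s['tcp_pos'])@R
        g=g[(np.abs(g[:,:2])<.07).all(1)&(g[:,2]>-.09)&(g[:,2]<.04)]
        for sg in(1,-1):
            h=g[sg*g[:,1]>0]
            if len(h)<10: continue
            zt=np.percentile(h[:,2],98);t=h[(h[:,2]>zt-.015)]
            print(n,sg,len(h),"tip z",zt.round(4),"x",np.percentile(t[:,0],[3,97]).round(4),"y",np.percentile(t[:,1],[3,97]).round(4))
E
python3 - <<'E'
from h import *
from plant import robot
tips(robot)
p,o=pose(0,sgn=-1,lift=.1,dx=.0042)
s=robot.sense();robot.move_straight(s['tcp_pos']+[0,0,.13],vel=.12)
robot.move_straight(p,vel=.12,attitude=o)
robot.sleep(.3);tips(robot);print(robot.sense()['t'])
E
```

```text
side 1 240 tip z -0.0238 x [-0.0108  0.0029] y [0.0156 0.0247]
side -1 418 tip z -0.023 x [-0.0186  0.0097] y [-0.0664 -0.0184]
top -1 139 tip z 0.0384 x [-0.0192  0.0215] y [-0.069 -0.061]
side 1 310 tip z -0.0243 x [-0.0111  0.0046] y [0.0159 0.0226]
side -1 422 tip z -0.024 x [-0.0112  0.0074] y [-0.0315 -0.0186]
top 1 111 tip z -0.0298 x [-0.0111 -0.0055] y [0.0179 0.0304]
19.9917
```

The offset is consistent: the tips sit at tool z = -0.024 in both attitudes and are laterally centred. I'll correct for it and descend, stopping to verify before tipping.

```bash
sed -i 's/MID=.113; TIP=.006/MID=.112; TIP=.007/; s/nose=.011/nose=-.024/' h.py
python3 - <<'E'
from h import *
from plant import robot
for t in (0,20,40,60,75,90):
    q=robot.inverse_kinematics(*pose(np.radians(t),sgn=-1));print(t,None if q is None else np.round(q,2))
p,o=pose(0,sgn=-1,dx=.0042)
robot.move_straight(p,vel=.04,attitude=o)
for t in (4,8):
    p,o=pose(np.radians(t),sgn=-1); robot.move_straight(p,vel=.02,attitude=o)
s=robot.sense();print(s['t'],s['wrist_force'].round(2),s['joint_pos'].round(2))
f=robot.grab_frame("side");cv2.imwrite("pics/d.png",cv2.resize(f["image"][160:300,190:350],None,fx=4,fy=4)[...,::-1])
E
```

```text
0 [ 0.18  0.49 -0.15  1.71  0.08  0.95 -1.99]
20 [ 0.43  0.48 -0.24  1.77 -0.22  0.86 -1.63]
40 [ 0.69  0.55 -0.35  1.81 -0.51  0.86 -1.26]
60 [ 0.9   0.71 -0.47  1.81 -0.7   0.91 -0.97]
75 [ 1.03  0.86 -0.57  1.79 -0.76  0.96 -0.83]
90 [ 1.11  1.02 -0.61  1.75 -0.81  1.05 -0.72]
24.65 [-0.51  0.9  -0.77] [ 0.29  0.48 -0.2   1.74 -0.02  0.9  -1.87]
```

View pics/d.png

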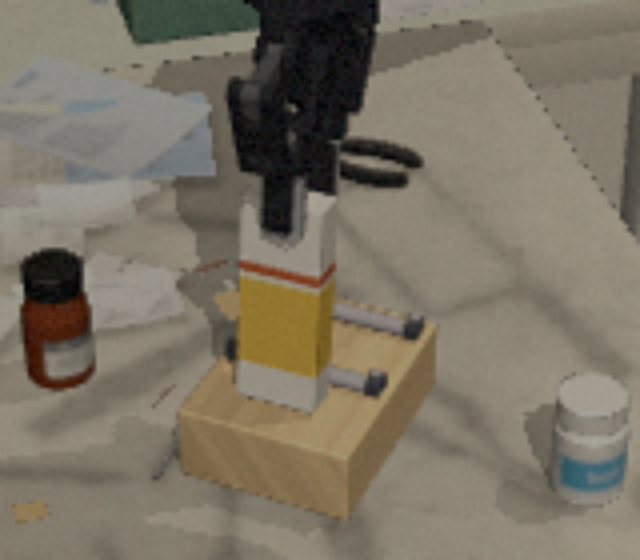

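The near finger now overlaps the carton's top by about 12 mm at pixel (280,220), with the carton between the fingers. I'll carry on tipping and check progress numerically.

```bash
cat >> h.py <<'E'
def carton(robot,n="side"):
    """axis fit of bright/yellow carton points above the block, rest frame"""
    f=robot.grab_frame(n);W=cloud(f);hsv=cv2.cvtColor(f["image"],cv2.COLOR_RGB2HSV)
    r=((W-O)@RW).reshape(-1,3);v=hsv.reshape(-1,3)[:,2]
    m=np.isfinite(r[:,0])&(abs(r[:,1])<.03)&(r[:,0]>-.11)&(r[:,0]<.06)&(r[:,2]>.0615)&(v>90)
    Q=r[m];c=Q.mean(0);w,V=np.linalg.eigh(np.cov(Q.T));a=V[:,2]*np.sign(V[2,2])
    print(n,len(Q),"mean",c.round(4),"axis",a.round(3),"tilt",np.degrees(np.arctan2(-a[0],a[2])).round(1),"x",np.percentile(Q[:,0],[2,98]).round(4),"z",np.percentile(Q[:,2],[2,98]).round(4))
E
python3 - <<'E'
from h import *
from plant import robot
carton(robot)
for t in (13,18,24,30,37,45):
    p,o=pose(np.radians(t),sgn=-1); robot.move_straight(p,vel=.02,attitude=o)
    if t in(24,45): carton(robot); s=robot.sense(); print(t,s['t'],(s['tcp_pos']-p).round(4),s['wrist_force'].round(2))
f=robot.grab_frame("side");cv2.imwrite("pics/e.png",cv2.resize(f["image"][160:300,190:350],None,fx=4,fy=4)[...,::-1])
E
```

```text
side 1515 mean [0.0182 0.002  0.2088] axis [-0.035  0.005  0.999] tilt 2.0 x [-0.0006  0.0301] z [0.0649 0.4892]
side 1639 mean [-0.0225  0.002   0.1942] axis [-0.253  0.01   0.968] tilt 14.6 x [-0.0962  0.0238] z [0.0647 0.4765]
24 26.375 [0.0004 0.0008 0.0003] [ 0.25  0.45 -0.6 ]
side 1210 mean [-0.0173  0.0004  0.1013] axis [-0.711  0.045  0.701] tilt 45.4 x [-0.061  0.024] z [0.0629 0.1533]
45 28.3 [0.0004 0.0006 0.0005] [ 0.02 -0.11 -0.56]
```

Carton tilt is 45° and tracking the tool. Continuing down to lying.

Run:
```python
from h import *
from plant import robot
for t in (52,59,66,72,78,84,90):
    p,o=pose(np.radians(t),sgn=-1); robot.move_straight(p,vel=.018,attitude=o)
    if t in(66,78,90): carton(robot); s=robot.sense(); print(t,s['t'],(s['tcp_pos']-p).round(4),s['wrist_force'].round(2))
f=robot.grab_frame("side");cv2.imwrite("pics/f.png",cv2.resize(f["image"][160:300,190:350],None,fx=4,fy=4)[...,::-1])
```

```text
side 1084 mean [-0.0215  0.0004  0.0863] axis [-0.921  0.044  0.388] tilt 67.2 x [-0.0774  0.0318] z [0.0638 0.1273]
66 30.3667 [0.0002 0.0003 0.0002] [ 0.38  0.62 -0.58]
side 1011 mean [-0.0217 -0.0004  0.0795] axis [-0.984  0.034  0.175] tilt 79.9 x [-0.0829  0.0352] z [0.0636 0.1075]
78 31.4583 [0.0001 0.0002 0.0003] [ 0.06 -0.07 -0.44]
side 929 mean [-0.0174 -0.0011  0.076 ] axis [-0.998  0.004  0.063] tilt 86.4 x [-0.0868  0.0365] z [0.0629 0.0917]
90 32.5583 [0.0002 0.0003 0.0005] [-0.52 -0.04  0.65]
```

View pics/f.png

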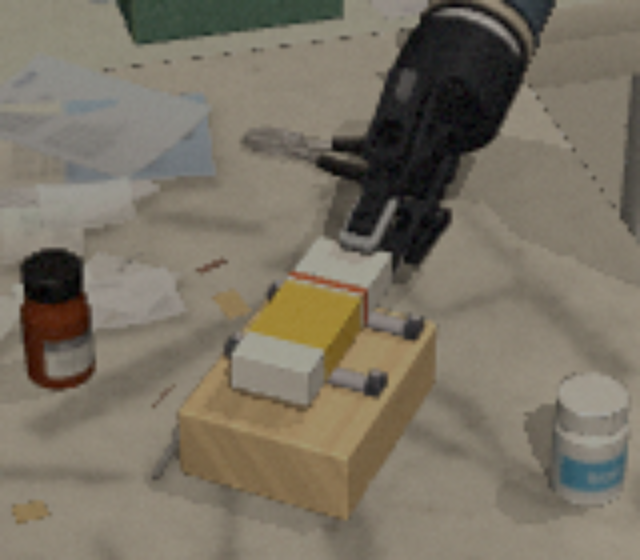

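The carton lies across both bars, foot end at (280,375) and top at (345,260), with the fingers loosely around its top end. I'll measure the slope of its upper face to be sure it rests on both bars before releasing.

```bash
cat >> h.py <<'E'
def face(robot):
    for n in("side","top"):
        f=robot.grab_frame(n);r=((cloud(f)-O)@RW).reshape(-1,3);v=f["image"].reshape(-1,3).max(1)
        Q=r[np.isfinite(r[:,0])&(abs(r[:,1])<.018)&(r[:,0]>-.06)&(r[:,0]<.028)&(r[:,2]>.07)&(r[:,2]<.1)&(v>70)]
        A=np.c_[Q[:,:2],np.ones(len(Q))]
        for _ in range(4):
            c=np.linalg.lstsq(A,Q[:,2],rcond=None)[0];k=abs(Q[:,2]-A@c)<.004;A,Q=A[k],Q[k]
        print(n,len(Q),"slope x deg",np.degrees(np.arctan(c[0])).round(2),"y",np.degrees(np.arctan(c[1])).round(2),"z(0)",c[2].round(4))
E
python3 - <<'E'
from h import *
from plant import robot
face(robot)
for l in(-.0015,-.003):
    p,o=pose(np.pi/2,sgn=-1,lift=l);robot.move_straight(p,vel=.01,attitude=o);robot.sleep(.2);face(robot)
s=robot.sense();print(s['t'],s['wrist_force'].round(2),s['gripper_force'])
tips(robot)
E
```

```text
side 409 slope x deg -0.05 y -0.25 z(0) 0.0772
top 573 slope x deg 0.11 y 0.15 z(0) 0.0757
side 408 slope x deg 0.03 y -1.01 z(0) 0.0771
top 573 slope x deg -0.18 y 0.02 z(0) 0.0754
side 404 slope x deg 0.21 y -0.32 z(0) 0.0772
top 572 slope x deg 0.08 y -0.75 z(0) 0.0756
33.9083 [-0.04  0.28 -0.29] 0.0
side 1 328 tip z 0.0322 x [-0.0496  0.048 ] y [0.0003 0.0052]
side -1 932 tip z 0.0388 x [-0.0451  0.0271] y [-0.0386 -0.0004]
top 1 449 tip z 0.0352 x [-0.0478  0.0486] y [0.0002 0.0056]
top -1 937 tip z 0.0389 x [-0.0429  0.0429] y [-0.0367 -0.0002]
```

Run:
```python
from h import *
from plant import robot
p,o=pose(np.pi/2,sgn=-1,lift=-.001);robot.move_straight(p,vel=.01,attitude=o)
z=Ro.from_euler('xyz',o).as_matrix()[:,2]
robot.move_straight(p-z*.04,vel=.03)
robot.move_straight(p-z*.09,vel=.08)
robot.sleep(.3);face(robot);carton(robot);carton(robot,"top");print(robot.sense()['t'])
f=robot.grab_frame("top");cv2.imwrite("pics/g.png",cv2.resize(f["image"][130:290,190:390],None,fx=4,fy=4)[...,::-1])
```

```text
side 404 slope x deg 0.1 y -0.75 z(0) 0.0772
top 572 slope x deg 0.37 y 0.09 z(0) 0.0757
side 890 mean [-0.0154 -0.0016  0.0752] axis [-1.    -0.01   0.024] tilt 88.6 x [-0.082   0.0366] z [0.0629 0.0797]
top 1024 mean [-0.024  -0.0037  0.0753] axis [1.    0.023 0.002] tilt -89.9 x [-0.0817  0.034 ] z [0.0689 0.0787]
37.1167
```

View pics/g.png

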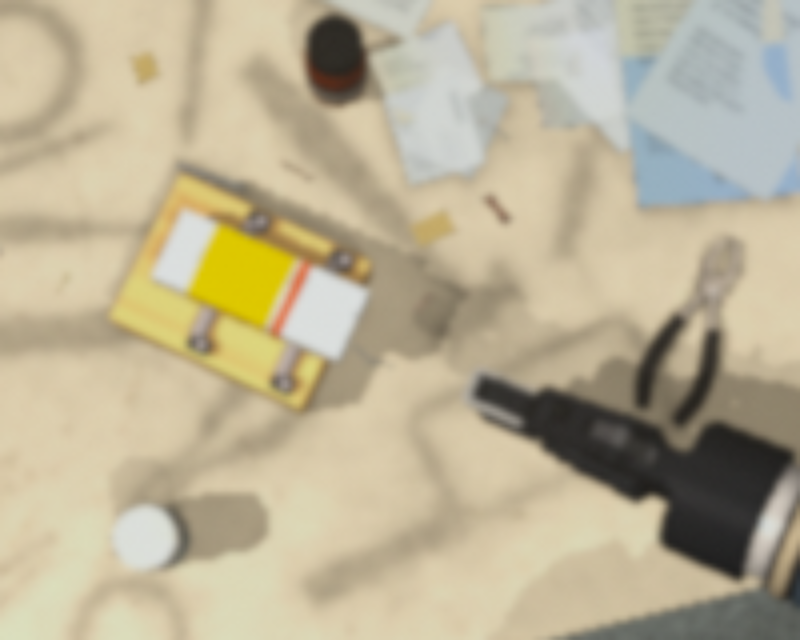

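The carton lies flat across both bars, from (190,250) to (325,310), square to the rest and with its top end past the block. The gripper is clear, with its tip at (475,390), and the bottle, jar and pliers are where they were. Handing in.

```bash
python3 -c "
from plant import robot
print(robot.close_job())"
```

```text
the job is handed in; nothing more can be done
None
```

The carton lies level on its broad side across both bars, its top end about 7 mm or more past the block's end (rest x about -82 mm or beyond), and the job was handed in at about 37 s; a first pass went over its top without touching it, and no verdict was returned.

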